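Pull down the drying-cabinet hatch with the hook pole

TASK

Take the hook pole from its wooden rest, catch its prong in the steel eye on the front of the drying cabinet's upper hatch, and gently swing the hatch all the way down until it stops. Use the pole, not the hand, on the cabinet; then unhook and lay the pole back in the notches of its rest the way it lay before, and leave the other things where they are.

Things in the scene. Friction and masses are not known exactly. Their poses are not given: they have to be found in the camera images.
- cabinet: Fixed plywood drying cabinet, 140 deep (x) x 220 wide (y) x 315 high. Origin at the centre of its underside; its front faces its own -x. The hatch closes the upper part of the front; above it the roof juts out 12 mm, flush with the closed hatch. The part of the front below the hatch is fixed.
- hatch (a joint): Hatch hinge, rad: 0 closed (upright), growing as its top swings out to the cabinet's -x and down; 1.5 is the stop (about level, outer face and eye underneath). Stiff: 0.35 N m friction, 3 to 7 N at the eye; it stays where left. Plywood panel 192 wide, 12 thick, reaching 150 mm above the hinge line, 0.28 kg.
- hinge_line (a point): Middle of the hatch's hinge line, at its lower edge, 150 mm above the cabinet's underside, 70 mm in front of its origin; turns with the hatch (closed: axes as the cabinet's). The hatch's outer face lies 12 mm toward -x of it. The pole may load cabinet, hatch and eye with at most 20 N.
- slot_mid (a point): Middle of the upright track on the hatch's outer face, 85 mm up from the hinge line; moves with the hatch. A steel eye is clamped (holds 40 N) in the track up to 33 mm above or below this point: not reported, see or feel where. Its ring, 6 mm bar, hole 12, outside 24 mm, has its centre 18 mm out from the face; the hole runs sideways (along the cabinet's y).
- pole: Loose hook pole, 0.13 kg. Wooden handle 150 x 22 (y) x 24 (z) mm; origin at the centre of its underside, x toward the hook. An 8 mm rod goes on at mid height (z = 12 mm) from x = 75 to 160 mm, where a 6 mm prong bends to +y, ending 37 mm off the rod's axis. Balance about x = 20 mm. Grip from above across the 22 mm width, between the rest's uprights, about x = 5 to 20 mm.
- prong (a point): Point on the prong's axis, half way along it (x = 160, y = 18, z = 12 mm in the pole's frame; axes as the pole's). The prong's end is 19 mm farther toward +y.
- rest: Fixed wooden rest, base 150 x 75 x 10 mm, origin at the centre of its underside. Two uprights, 12 thick, at x = -55 and +62 mm, each with an open notch 34 mm wide whose floor is 36 mm and cheeks 53 mm above the bench. The pole lies in both notches along the rest's x, its hook end toward the rest's +x, its origin above the rest's origin.
- sanding_block: Bystander: brown sanding block, 101 x 62 x 31 mm; origin at the centre of its underside.
- wax_tin: Bystander: round tin, 71 mm across, 35 mm high; origin at the centre of its underside.
- pigment_black: Bystander: small jar, 34 mm across, 66 mm high; origin at the centre of its underside.
- plaster_block: Bystander: white plaster mould core, 84 x 97 x 100 mm; origin at the centre of its underside.
Things that resemble listed ones, but are neither listed nor needed, are in the scene too. Several things look just like the rest: the one meant starts farthest to the robot's right.

How it is judged:
On the way, in this order (a step that is already met when the one before it is completed fails the run):
1. the pole is lifted clear of its rest (z of pole in the frame of rest above 0.08 m), for 0.2 s.
2. the hatch is part way down, hanging on the pole (value of joint hatch above 0.5 rad and contact force between pole and cabinet above 0.3 N), for 0.1 s.
3. the hatch is all the way down (value of joint hatch above 1.4 rad), for 0.1 s.
At the end, for the whole second after the job is handed in: The hatch is within 0.1 rad of its lower stop (joint above 1.4 rad); the pole lies still and released in both notches of the rest, upright as before, hook toward the rest's +x, within 20 mm and 0.15 rad of the rest's middle line and origin, its underside 31 to 41 mm above the rest's underside (value of joint hatch above 1.4 rad and horizontal distance between pole and rest below 0.02 m and z of pole in the frame of rest between 0.031 and 0.041 m and x of prong in the frame of rest above 0.12 m and angle between the x axis of pole and the x axis of rest, either way round below 0.15 rad and angle between pole's own z axis and vertical below 0.1 rad and linear speed of pole below 0.02 m/s); the robot touches nothing.
It fails at once if the pole presses or pulls on the cabinet or hatch with more than 20 N (contact force between pole and cabinet above 20 N).
It fails at once if the hand or arm touches the cabinet or hatch (contact force between any of the fingers, the arm and cabinet above 0.5 N).
It fails at once if a bystander is moved more than 30 mm (distance of any of sanding_block, wax_tin, pigment_black, plaster_block from where it was at the start of the episode above 0.03 m).
It also fails if it takes over 72 s, if anything falls off the work surface, if the arm or the gripper's body presses on something with over 40 N, if the wrist force passes 120 N, or if a joint passes its speed limit or range.

ROBOT

A 7-joint arm with a two-finger parallel gripper is mounted at the origin on a cart in front of the work surface, level with it; the furniture and walls round the work are solid. World frame = base frame: x ahead of the robot, y to its left, z up, the work surface at z = 0. Lengths are in m, angles in rad, forces in N, time in s.
With the tool pointing down it reaches from about 0.4 to 0.85 m from the base axis. Payload 10.4 kg.
Tool frame: the origin (TCP) lies on the centre line of the jaws, within the pads' length; the fingertips stand 11 mm ahead of it and the grasp point (between the pads) lies 8 mm behind it; z points along the fingers, y is the line along which they close (so a half turn about z gives the same grasp; the last joint's range is limited). The gripper opens to 87 mm and grips with 3 to 60 N. Pads are 19 mm wide; open, the fingers measure 117 mm over their backs; the gripper's body (75 mm by 190 mm) begins 51 mm behind the grasp point.
Start: joints at [-1.345, 0.332, -0.065, 1.46, 0.022, 1.35, -0.088], TCP at [0.154, 0.606, 0.234] pointing down, gripper open.
Joint ranges: [-2.6, 2.6], [-0.5, 2.12], [-1.47, 1.34], [0.16, 2.42], [-1.27, 4.41], [0.06, 2.06], [-2.6, 2.6]. Speed limits (rad/s): [2.22, 2.22, 2.79, 2.79, 3.14, 3.14, 3.14].

INTERFACE

Orientations are given as a unit quaternion [x, y, z, w].
In Python, from bench import r gives the robot as it stands.
- The arm moves only by the shell command python3 -m pendant 'ROWS' [OPENING] [FORCE]. ROWS is JSON, a list of rows, each a list of 4 numbers: the shift along the tool's x, y, z in m, then the turn about the tool's z in rad. A call has 1 to 8 rows; each row shifts and turns the commanded pose from where the row before left it, along the tool's axes as they then stand; what a row does not reach is not made up. A row lasts 1/12 s, in which the tool goes at most 41.7 mm and 7.16 degrees, less where a joint would pass 70% of its speed; a pose out of reach is approached as far as the arm can. A call with a gripper value outside its range is refused whole. OPENING is the opening, from 0 (shut) to 1 (fully open), set as the call begins (- or left out, the last holds). The fingers move at their own pace and stop on an object; FORCE is the grip in N (left out, the last holds). Time passes only in rows, so rows that do not move let the fingers close. It gives the time, the measured TCP pose, the force, the opening and the grip force at its end, in the units of the state.
- r.read_state(): the state, without advancing time (a new reading comes with each control period).
- r.camera(name): name is "side" or "top" or "wrist"; returns a dict with "img" (384x512x3 uint8, red, green, blue), "camera_matrix" (3x3 intrinsics, pixels), "dist_coeffs" ([k1, k2, p1, p2, k3] as OpenCV has them; the pictures are not rectified), "xyz" and "attitude" of the camera in the world. Camera axes: x right, y down, z forward; pixel columns grow to the right and rows downward; lengths in m; the calibration is good to about 2 mm. A picture is of the moment at which its call begins. There is no depth.
- r.close_job(): hands the job in; it is judged then, once.
Trained networks look in the newest picture that a camera, given by its name, has taken for a name from the list of things; names that differ only in an ending like _2 or _b are one class to them, and where a whole thing is asked for, a point or a joint stands for the part that bears it (a point fixed in the world has none). Each returns a list of dicts, best first, with "score" (0 to 1); they miss things now and then, are a little off and sometimes report something else, mostly with a low value. They report only what shows in the picture. A call takes as long as a camera call. They do not tell look-alikes from the thing itself.
- r.outline_of(thing, camera): "mask" (384x512 bool, what is visible of it) and "bbox" ([centre column, centre row, width, height] in pixels, round what is visible of it).
The state is a dict: "time": time; "joint_positions": joint angles; "joint_vel": joint speeds; "joint_torque": joint torques, N m; "ee_pos": TCP position; "eef_rot": TCP orientation; "ft_force": force on the tool from outside, world axes, zero at the start; "torque": the same for the moment, N m; "width": finger opening in m; "grip_force": force on a finger pad.
Only numpy, scipy, OpenCV 4.12 (cv2) and the standard library are available. Lean on these libraries where they do the work, as an engineer would, in place of code of your own. Each camera call takes 0.05 s, during which the arm holds its last target. There are 200 camera calls.

## Working session

There is one attempt and no reset: what is moved stays moved. The work goes in short steps, Python scripts to look and compute and a shell command to move; the robot and the scene stay as the last step left them, time stands still between calls to the robot, and variables do not carry over. Pictures are saved under pics/ and viewed, at most 10 in all, crops included, and the job is handed in when it is done.

```bash
ls; mkdir -p pics; cat > h.py <<'E'
import numpy as np, cv2
from scipy.spatial.transform import Rotation as R
from bench import r
def cam(n):
    c=r.camera(n); a=np.array(c["attitude"],float)
    c["R"]=a if a.shape==(3,3) else R.from_quat(a).as_matrix()
    c["K"]=np.array(c["camera_matrix"]);c["D"]=np.array(c["dist_coeffs"]);c["p"]=np.array(c["xyz"]);return c
def save(c,f,crop=None,s=1):
    im=c["img"][:,:,::-1]
    if crop: x0,y0,x1,y1=crop; im=im[y0:y1,x0:x1]
    cv2.imwrite(f,cv2.resize(np.ascontiguousarray(im),None,fx=s,fy=s,interpolation=cv2.INTER_CUBIC))
def ray(c,uv):
    q=cv2.undistortPoints(np.array([[uv]],float),c["K"],c["D"])[0,0]
    return c["R"]@np.array([q[0],q[1],1.])
def onz(c,uv,z):
    d=ray(c,uv);return c["p"]+d*(z-c["p"][2])/d[2]
def proj(c,P):
    Rt=c["R"].T; rv=cv2.Rodrigues(Rt)[0]
    return cv2.projectPoints(np.atleast_2d(np.array(P,float)),rv,-Rt@c["p"],c["K"],c["D"])[0][:,0]
E
python3 - <<'E'
from h import *
for n in("top","side"):
    c=cam(n); save(c,f"pics/{n}0.png",None,1.5); print(n,c["p"],c["R"].round(3).tolist(),c["K"][0,0])
    for t in("cabinet","pole","rest","sanding_block","wax_tin","pigment_black","plaster_block","slot_mid"):
        print(t,[(round(o["score"],2),np.round(o["bbox"]).tolist()) for o in r.outline_of(t,n)])
E
```

```text
pics
top [0.42581381 0.12422165 1.632194  ] [[-0.026, -0.994, 0.107], [-1.0, 0.025, -0.003], [0.0, -0.107, -0.994]] 469.33705578597187
cabinet [(0.89, [209.0, 129.0, 91.0, 98.0]), (0.26, [364.0, 155.0, 17.0, 8.0])]
pole [(0.62, [340.0, 191.0, 4.0, 60.0]), (0.49, [209.0, 130.0, 91.0, 97.0]), (0.45, [226.0, 150.0, 51.0, 46.0]), (0.24, [364.0, 156.0, 16.0, 11.0])]
rest [(0.96, [264.0, 239.0, 24.0, 44.0]), (0.76, [338.0, 205.0, 24.0, 50.0]), (0.61, [206.0, 225.0, 28.0, 41.0])]
sanding_block [(0.67, [140.0, 243.0, 20.0, 29.0])]
wax_tin [(0.53, [157.0, 205.0, 26.0, 21.0]), (0.29, [227.0, 147.0, 49.0, 48.0])]
pigment_black []
plaster_block [(0.73, [277.0, 149.0, 28.0, 27.0])]
slot_mid [(0.87, [225.0, 148.0, 48.0, 45.0])]
side [-0.08724071 -0.21289194  1.58472725] [[0.425, -0.803, 0.417], [-0.905, -0.374, 0.202], [-0.006, -0.464, -0.886]] 483.57093202677817
cabinet [(0.81, [246.0, 132.0, 71.0, 99.0])]
pole [(0.79, [337.0, 242.0, 32.0, 58.0])]
rest [(0.85, [328.0, 253.0, 36.0, 50.0]), (0.82, [249.0, 245.0, 40.0, 42.0]), (0.76, [204.0, 212.0, 37.0, 45.0])]
sanding_block [(0.79, [143.0, 201.0, 29.0, 31.0])]
wax_tin [(0.54, [169.0, 179.0, 21.0, 22.0])]
pigment_black [(0.52, [373.0, 219.0, 12.0, 15.0])]
plaster_block [(0.75, [302.0, 182.0, 26.0, 30.0])]
slot_mid [(0.78, [251.0, 142.0, 58.0, 37.0])]
```

View pics/top0.png

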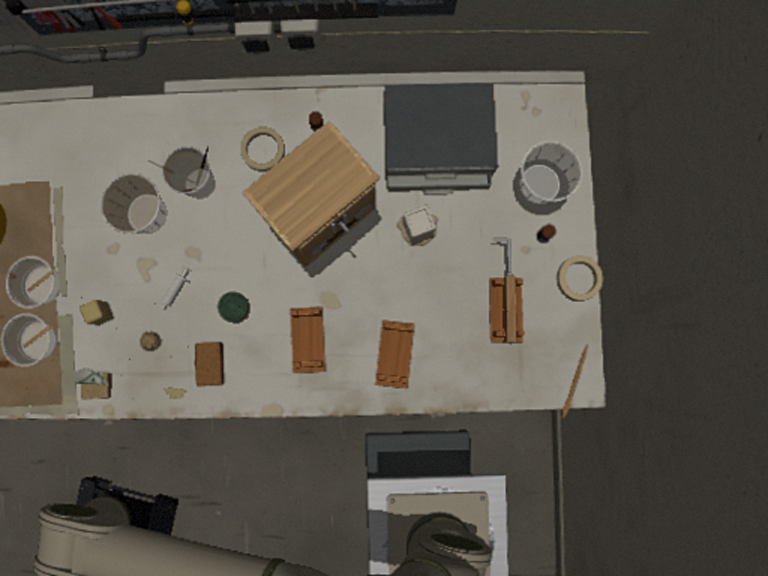

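View pics/side0.png

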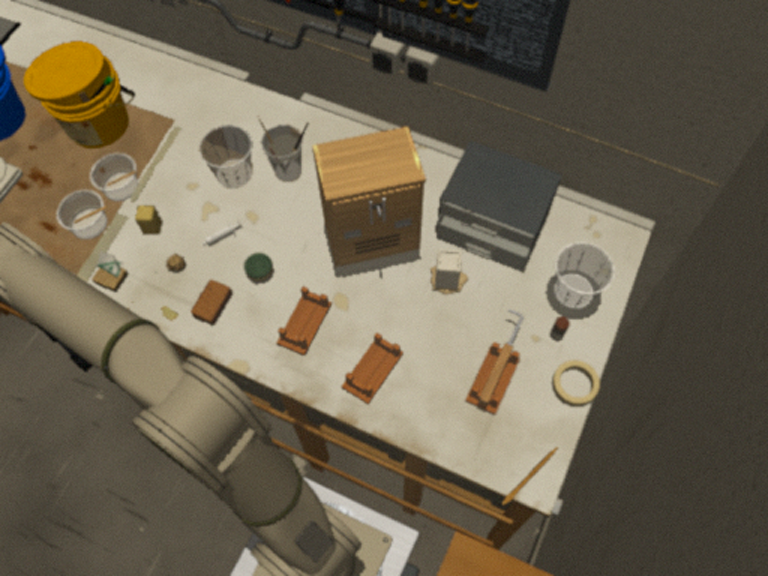

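```bash
python3 - <<'E'
from h import *
c=cam("top"); s=cam("side")
f=lambda c,x,y,w,h,k:cv2.resize(np.ascontiguousarray(c["img"][y:y+h,x:x+w,::-1]),None,fx=k,fy=k,interpolation=cv2.INTER_CUBIC)
out=np.zeros((600,800,3),np.uint8)
a=f(c,155,75,105,110,4); out[:440,:420]=a      # cab top, 4x
b=f(s,205,80,90,110,4); out[:440,430:790]=b
d=f(c,315,150,50,85,3)  # pole
e=cv2.rotate(d,cv2.ROTATE_90_COUNTERCLOCKWISE); out[445:595,:255]=e
e=f(s,300,195,60,51,3); out[445:598,270:450]=e
cv2.imwrite("pics/comp.png",out)
for n,cc in(("top",c),("side",s)):
  for t in("rest","pole"):
    for o in r.outline_of(t,n):
        m=o["mask"].astype(np.uint8); print(n,t,round(o["score"],2),np.round(o["bbox"]).tolist(),[np.round(x,1) for x in cv2.minAreaRect(cv2.findNonZero(m))])
print(r.read_state()["eef_rot"])
E
```

```text
top rest 0.8 [340.0, 207.0, 19.0, 45.0] [array([337., 206.]), array([42., 22.]), np.float64(90.0)]
top rest 0.75 [262.0, 237.0, 28.0, 43.0] [array([262.3, 235.8]), array([21.7, 43.9]), np.float64(6.0)]
top rest 0.69 [207.0, 227.0, 28.0, 43.0] [array([205.3, 226.7]), array([44.1, 22.1]), np.float64(87.8)]
top rest 0.64 [276.0, 151.0, 26.0, 27.0] [array([277.7, 150.2]), array([24.3, 24.4]), np.float64(54.5)]
top pole 0.59 [340.0, 194.0, 8.0, 64.0] [array([340. , 193.5]), array([67.,  8.]), np.float64(90.0)]
side rest 0.85 [251.0, 243.0, 41.0, 40.0] [array([248.1, 244.7]), array([23.5, 45.2]), np.float64(35.3)]
side rest 0.81 [328.0, 253.0, 35.0, 46.0] [array([328.7, 251.4]), array([23.9, 45. ]), np.float64(24.0)]
side rest 0.68 [203.0, 214.0, 37.0, 46.0] [array([202. , 213.3]), array([23.4, 44.8]), np.float64(28.6)]
side rest 0.27 [335.0, 241.0, 27.0, 56.0] [array([334.4, 239.7]), array([ 7.1, 62.6]), np.float64(23.2)]
side pole 0.7 [337.0, 240.0, 30.0, 61.0] [array([334.9, 239.2]), array([ 6., 64.]), np.float64(25.1)]
[1.24092364e-01 9.92270669e-01 5.93773362e-05 1.66867124e-05]
```

View pics/comp.png

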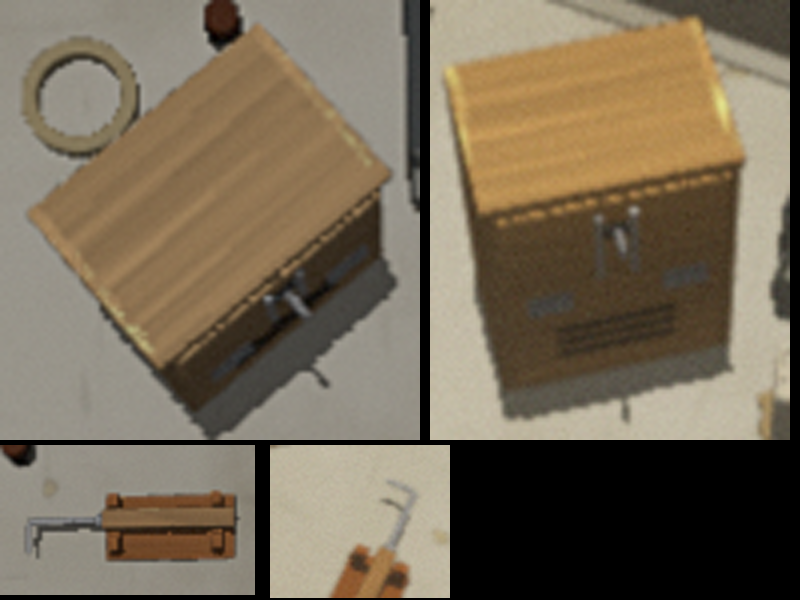

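```bash
cat > fit.py <<'E'
from h import *
from scipy.optimize import least_squares
def Rz(a): return np.array([[np.cos(a),-np.sin(a),0],[np.sin(a),np.cos(a),0],[0,0,1]])
def fit(obs,x0):
    # obs: list of (cam,body pts,uv)
    f=lambda x:np.concatenate([(proj(c,(Rz(x[2])@np.array(P).T).T+[x[0],x[1],0])-uv).ravel() for c,P,uv in obs])
    s=least_squares(f,x0); return s.x,np.round(s.fun.reshape(-1,2),1)
E
python3 - <<'E'
from fit import *
t=cam("top");s=cam("side")
roof=[[70,110,315],[70,-110,315],[-82,-110,315],[-82,110,315]];roof=np.array(roof)/1e3
A=np.array([(28,213),(258,25),(390,175),(165,363)])/4+[155,75]-.4
# order: top image left corner = +y ; corners: (28,213) +x?+y
B=(np.array([(447,68),(697,18),(742,160),(485,212)])-[430,0])/4+[205,80]-.4
c0=onz(t,A.mean(0),.315)
for o in([(t,roof,A),(s,roof,B)],[(t,roof,A)],[(s,roof,B)]):
    x,e=fit(o,[c0[0],c0[1],.7]);print(x.round(4),e.tolist())
x,_=fit([(t,roof,A),(s,roof,B)],[c0[0],c0[1],.7])
# eye from two rays
pt=t["p"],ray(t,(229.6,150.3));ps=s["p"],ray(s,(252.1,140.8))
M=np.stack([pt[1],-ps[1]],1);k=np.linalg.lstsq(M,ps[0]-pt[0],rcond=None)[0]
a,b=pt[0]+k[0]*pt[1],ps[0]+k[1]*ps[1];print("eye",a,b)
H=Rz(x[2])
for q in(a,b):print("eye in cab",(H.T@(q-[x[0],x[1],0])).round(4))
P=np.array([[75,0,24],[-75,0,24],[160,0,12],[160,37,12]])/1e3+[0,0,.036]
U=np.array([(340.7,184),(340.7,228.7),(339.8,159.3),(329,159.3)])-.3
V=np.array([(348,209),(339.3,207.3)])-.3
c1=onz(t,(340.5,206),.06)
for o in ([(t,P,U)],[(t,P,U),(s,P[2:],V)]):
  y,e=fit(o,[c1[0],c1[1],0]);print("pole",y.round(4),e.tolist())
for n,uv,z in(("plaster",(277.5,149.5),.1),("pig",(364,155.5),.05),("wax",(156,205),.035),("sand",(139.5,242.5),.03)):print(n,onz(t,uv,z).round(3))
E
```

```text
[0.7652 0.251  0.6856] [[-0.5, 0.1], [0.2, -1.1], [1.2, -0.4], [-1.2, 2.0], [-0.9, -0.3], [0.9, -0.7], [1.7, -0.5], [-1.1, 0.6]]
[0.7657 0.2507 0.6874] [[-0.4, -0.0], [0.2, -1.3], [1.2, -0.6], [-1.0, 1.8]]
[0.7644 0.2511 0.6826] [[-1.0, -0.2], [0.8, -0.5], [1.5, -0.3], [-1.4, 0.7]]
eye [0.6898787  0.18649414 0.25531448] [0.68760376 0.18994491 0.25503426]
eye in cab [-0.0991 -0.0022  0.2553]
eye in cab [-0.0987  0.0019  0.255 ]
pole [ 0.5289 -0.1742 -0.0408] [[-0.1, -0.1], [0.0, -0.5], [-0.0, 0.4], [0.1, 0.2]]
pole [ 0.5293 -0.1742 -0.0333] [[-0.3, -0.2], [0.2, -0.6], [-0.4, 0.3], [-0.2, 0.2], [0.7, 1.6], [-0.3, -1.0]]
plaster [0.718 0.035 0.1  ]
pig [ 0.7   -0.266  0.05 ]
wax [0.549 0.453 0.035]
sand [0.422 0.512 0.03 ]
```

The picture shows the cabinet with its eye near (230,150) top / (252,141) side. Rest candidates in the top view: (206,226), (262,236) and (339,206). Pole-like things: the hook pole at (340,193) and the stick at (383,253). The rest farthest right, (339,206), holds the pole, and the crop confirms it.

```bash
python3 - <<'E'
from h import *
w=cam("wrist");s=r.read_state();T=R.from_quat(s["eef_rot"]).as_matrix()
print(s["ee_pos"],T.round(3).tolist(),"cam in tool",(T.T@(w["p"]-s["ee_pos"])).round(3),(T.T@w["R"]).round(2).tolist(),w["K"][0].round(),s["ft_force"],s["width"])
E
python3 -m pendant '[[-0.0314,-0.0254,0,0],[-0.0314,-0.0254,0,0],[-0.0314,-0.0254,0,0],[-0.0314,-0.0254,0,0],[-0.0314,-0.0254,0,0],[-0.0314,-0.0254,0,0],[-0.0314,-0.0254,0,0],[-0.0314,-0.0254,0,0]]' 1 40
```

```text
[0.15387852 0.60577897 0.23359966] [[-0.969, 0.246, 0.0], [0.246, 0.969, 0.0], [0.0, 0.0, -1.0]] cam in tool [ 0.067  0.    -0.15 ] [[0.0, -0.97, -0.25], [1.0, 0.0, 0.0], [0.0, -0.25, 0.97]] [277.   0. 258.] [-0.01567341  0.59703041 -0.00464311] 0.08667606652996818
time: 2.02
ee_pos: [0.3482, 0.3452, 0.2338]
eef_rot: [0.124, 0.992, 0.0, 0.0]
ft_force: [1.0, 0.7, 0.1]
width: 0.0872
grip_force: 0.0
```

```bash
python3 -m pendant '[[0,0,-0.0078,0.1225],[0,0,-0.0078,0.1225],[0,0,-0.0078,0.1225],[0,0,-0.0078,0.1225],[0,0,-0.0078,0.1225],[0,0,-0.0078,0.1225],[0,0,-0.0078,0.1225],[0,0,-0.0078,0.1225]]' >/dev/null
python3 -m pendant '[[0,0,-0.0078,0.1225],[0,0,-0.0078,0.1225],[0,0,-0.0078,0.1225],[0,0,-0.0078,0.1225],[0,0,-0.0078,0.1225],[0,0,-0.0078,0.1225],[0,0,-0.0078,0.1225],[0,0,-0.0078,0.1225]]' >/dev/null
python3 -m pendant '[[0,0,-0.0078,0.125],[0,0,-0.0078,0.125],[0.0019,0.0374,0,0],[0.0019,0.0374,0,0],[0.0019,0.0374,0,0],[0.0019,0.0374,0,0],[0.0019,0.0374,0,0],[0.0019,0.0374,0,0]]'
python3 -m pendant '[[0.0019,0.0374,0,0],[0.0019,0.0374,0,0],[0.0019,0.0374,0,0],[0,0,0,0],[0,0,0,0]]'
python3 - <<'E'
from h import *
w=cam("wrist");save(w,"pics/w1.png",None,1.5)
s=r.read_state();print(s["joint_positions"],s["ft_force"])
for P in([.688,.188,.255],):print(proj(w,P))
E
```

```text
time: 4.02
ee_pos: [0.4987, 0.1784, 0.3743]
eef_rot: [0.942, 0.335, 0.0, -0.0]
ft_force: [0.9, 0.8, -0.8]
width: 0.087
grip_force: 0.0
time: 4.43
ee_pos: [0.5738, 0.0943, 0.3735]
eef_rot: [0.943, 0.333, -0.0, 0.0]
ft_force: [-0.0, 0.6, 0.3]
width: 0.087
grip_force: 0.0
[-0.63554386  0.20550311  0.47703034  1.35695159 -0.09385308  1.60186678
 -1.05933926] [-1.25026792 -0.13717059  0.01206579]
[[256.16470486  28.50812767]]
```

View pics/w1.png

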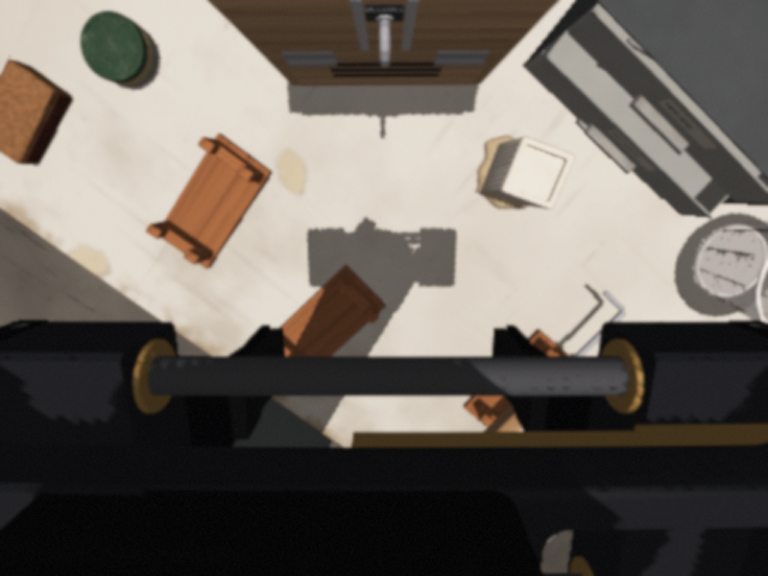

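```bash
cat > ring.py <<'E'
from fit import *
E
python3 - <<'E'
from h import *
import pickle
w=cam("wrist");pickle.dump(w,open("v1.pkl","wb"))
E
python3 -m pendant '[[-0.04,0,0,0],[-0.04,0,0,0],[0,0,0,0],[0,0,0,0]]'
python3 - <<'E'
from h import *
import pickle
w=cam("wrist");pickle.dump(w,open("v2.pkl","wb"))
v=pickle.load(open("v1.pkl","rb"))
print(proj(w,[.688,.188,.255]),w["D"])
f=lambda c,x,y,a,b,k:cv2.resize(np.ascontiguousarray(c["img"][y:y+b,x:x+a,::-1]),None,fx=k,fy=k,interpolation=cv2.INTER_CUBIC)
o=np.zeros((600,800,3),np.uint8)
o[:,:398]=f(v,224,0,66,100,6)[:,:396].repeat(1,0)[:600,:396].copy() if 0 else cv2.copyMakeBorder(f(v,224,0,66,100,6),0,0,0,2,0)
o[:,402:798]=f(w,224,0,66,100,6)
cv2.imwrite("pics/ring.png",o)
for P in((192.7,56),(315.3,56)):print(onz(v,P,0))
E
```

```text
time: 4.87
ee_pos: [0.5095, 0.046, 0.3751]
eef_rot: [0.942, 0.335, 0.001, -0.001]
ft_force: [0.1, 1.0, 0.3]
width: 0.0874
grip_force: 0.0
[[261.0268184  -77.12361198]] [-0.01942861  0.          0.          0.          0.        ]
[0.64150252 0.29800858 0.        ]
[0.77626788 0.13227652 0.        ]
```

View pics/ring.png

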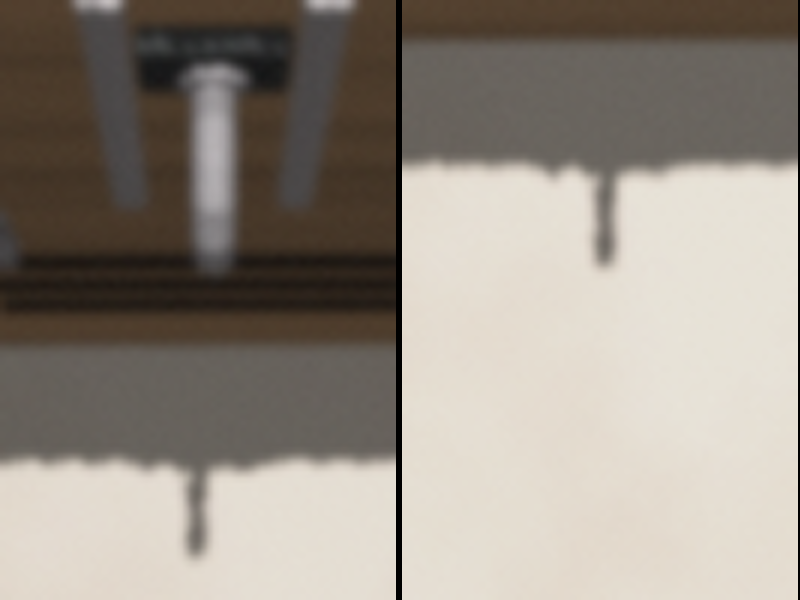

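```bash
python3 -m pendant '[[0.04,0,-0.02,0],[0.04,0,-0.02,0],[0.04,0,-0.02,0],[0,0,0,0],[0,0,0,0]]'
python3 - <<'E'
from h import *
import pickle
w=cam("wrist");pickle.dump(w,open("v3.pkl","wb"))
u,v=proj(w,[.688,.188,.255])[0];print(u,v)
x,y=int(u)-66,max(0,int(v)-50)
save(w,"pics/ring3.png",(x,y,x+132,y+100),6);print(x,y)
E
```

```text
time: 5.33
ee_pos: [0.5992, 0.1207, 0.428]
eef_rot: [0.941, 0.337, -0.001, 0.001]
ft_force: [0.1, 0.0, -1.7]
width: 0.087
grip_force: 0.0
261.6481918524148 81.20290644800295
195 31
```

View pics/ring3.png

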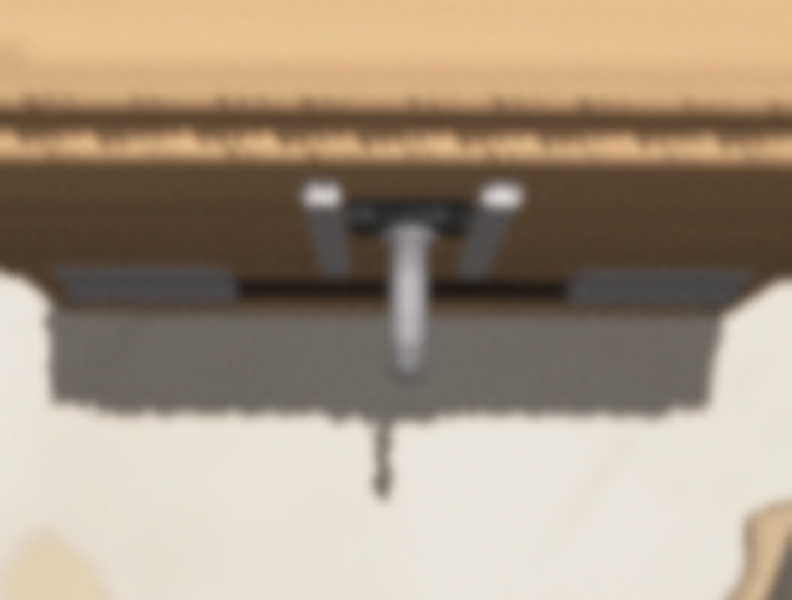

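```bash
cat > eye.py <<'E'
from fit import *
import pickle
v1,v3=[pickle.load(open(f"v{k}.pkl","rb")) for k in(1,3)]
t=cam("top");s=cam("side")
roof=np.array([[70,110,315],[70,-110,315],[-82,-110,315],[-82,110,315]])/1e3
A=np.array([(28,213),(258,25),(390,175),(165,363)])/4+[155,75]-.4
B=(np.array([(447,68),(697,18),(742,160),(485,212)])-[430,0])/4+[205,80]-.4
th=np.linspace(0,2*np.pi,120)
def f(x,xb,full=False):
    M=Rz(x[2]);W=lambda P:(M@np.array(P,float).T).T+[x[0],x[1],0]
    o=[]
    for c,U in((t,A),(s,B)):o+=list(((proj(c,W(roof))-U)*.4).ravel())
    C=np.stack([-.1+.012*np.cos(th),0*th+x[4],.15+x[3]+.012*np.sin(th)],1)
    for c,u,b in((v1,259.2,44.6),(v3,262.6,93.1)):
        q=proj(c,W(C));i=q[:,1].argmax();o+=list((q[i]-[u,b])*[1,1])
    for c,b in((v1,56.8),(v3,82.2)):
        q=proj(c,W([[xb,-.05,0],[xb,.05,0]]));o+=list((q[:,1]-b)*.4)
    o.append(x[4]*1e3/2)
    return np.array(o)
for xb in(-.07,-.082):
    r_=least_squares(f,[.765,.251,.686,.1,0],args=(xb,));print(xb,r_.x.round(4),round(r_.cost,2),r_.fun.round(1)[16:])
    x=r_.x;print("eye world",(Rz(x[2])@[-.1,x[4],.15+x[3]]+[x[0],x[1],0]).round(4))
E
python3 eye.py
```

```text
-0.07 [ 7.658e-01  2.512e-01  6.867e-01  1.044e-01 -1.000e-04] 1.92 [ 0.4  0.1 -0.5 -0.5  0.4  0.4  0.4  0.4 -0.1]
eye world [0.6886 0.1877 0.2544]
-0.082 [ 7.694e-01  2.539e-01  6.869e-01  8.390e-02 -1.000e-04] 16.26 [ 0.5  0.9 -0.6 -2.7  2.2  2.3  2.1  2.  -0. ]
eye world [0.6921 0.1904 0.2339]
```

```bash
python3 -m pendant '[[-0.0291,0.0238,0,0],[-0.0291,0.0238,0,0],[-0.0291,0.0238,0,0],[-0.0291,0.0238,0,0],[-0.0291,0.0238,0,0],[-0.0291,0.0238,0,0],[-0.0291,0.0238,0,0],[-0.0291,0.0238,0,0]]' >/dev/null
python3 -m pendant '[[0,0,0.034,0.09],[0,0,0.034,0.09],[0,0,0.034,0.09],[0,0,0.034,0.09],[0,0,0.034,0.09],[0,0,0.034,0.09],[0,0,0.034,0.09],[0,0,0.034,0.09]]' 0.7 40 >/dev/null
python3 -m pendant '[[0,0,0,0],[0,0,0,0],[0,0,0,0]]'
python3 - <<'E'
from fit import *
import pickle
w=cam("wrist");pickle.dump(w,open("v4.pkl","wb"));save(w,"pics/w4.png",None,1.5)
P=np.array([[75,0,24],[-75,0,24],[160,0,12],[160,37,12]])/1e3+[0,0,.036]
print(proj(w,(Rz(-.036)@P.T).T+[.529,-.1742,0]))
for o in r.outline_of("pole","wrist"):print(o["score"],o["bbox"])
print(r.read_state()["joint_positions"])
E
```

```text
time: 7.07
ee_pos: [0.5377, -0.1783, 0.1601]
eef_rot: [1.0, -0.017, 0.001, -0.0]
ft_force: [-0.2, -0.5, 0.7]
width: 0.061
grip_force: 0.0
[[254.24949945 125.13080133]
 [254.39378319 277.72762877]
 [254.38473175  22.71413825]
 [210.96373143  22.68016552]]
[-0.35018348  0.29708468  0.7028245   1.74792936 -0.20858953  1.16840702
 -1.19361394]
```

View pics/w4.png

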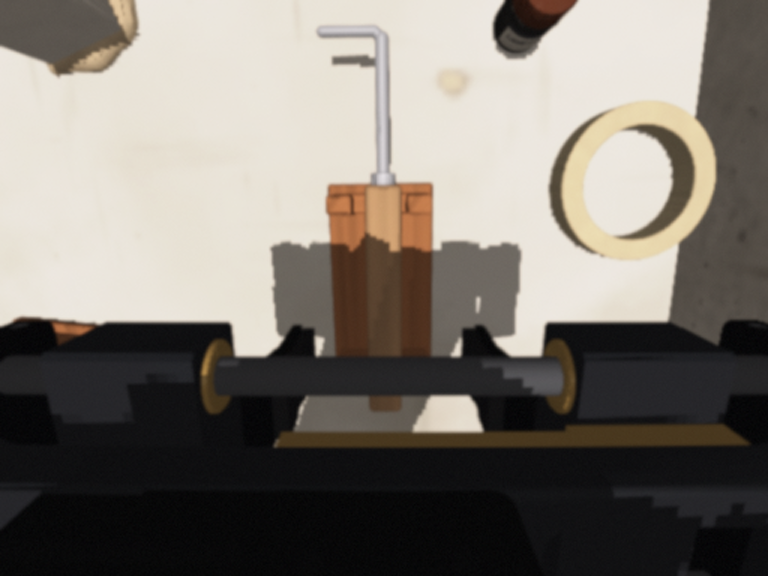

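```bash
python3 - <<'E'
from fit import *
import pickle
w=pickle.load(open("v4.pkl","rb"))
P=np.array([[75,0,24],[-75,0,24],[160,0,12],[160,37,12]])/1e3+[0,0,.036]
U=np.array([(255.5,123.6),(256.3,273),(254,20.5),(212.3,20.5)])
x,e=fit([(w,P,U)],[.529,-.174,-.036]);print(x.round(4),e.tolist())
x,e=fit([(w,P[[0,2,3]],U[[0,2,3]])],[.529,-.174,-.036]);print(x.round(4),e.tolist())
E
```

```text
[ 0.5311 -0.1758 -0.0291] [[-0.1, -1.0], [0.1, 2.8], [0.9, -0.6], [-0.9, -0.3]]
[ 0.5306 -0.1757 -0.0303] [[-0.1, -0.4], [1.0, 0.1], [-0.8, 0.3]]
```

```bash
python3 -m pendant '[[0.001,-0.0024,0.03,0],[0,0,0.03,0],[0,0,0.03,0],[0,0,0.02,0],[0,0,0.012,0],[0,0,0,0],[0,0,0,0]]'
python3 -m pendant '[[0,0,0,0],[0,0,0,0],[0,0,0,0],[0,0,0,0],[0,0,0,0],[0,0,0,0]]' 0 60
```

```text
time: 7.75
ee_pos: [0.5391, -0.1759, 0.0371]
eef_rot: [1.0, -0.018, 0.001, 0.0]
ft_force: [0.7, 0.5, -0.4]
width: 0.0608
grip_force: 0.0
time: 8.25
ee_pos: [0.5384, -0.1755, 0.036]
eef_rot: [1.0, -0.019, 0.0, -0.0]
ft_force: [-2.0, 0.6, -0.3]
width: 0.0286
grip_force: 0.0
```

```bash
python3 -m pendant '[[0,0,0,0],[0,0,0,0],[0,0,0,0],[0,0,0,0]]'
python3 -m pendant '[[0,0,-0.015,0],[0,0,-0.03,0],[0,0,-0.036,0],[0,0,-0.036,0],[0,0,-0.036,0],[0,0,-0.036,0],[0,0,-0.02,0],[0,0,0,0]]'
```

```text
time: 8.58
ee_pos: [0.5383, -0.1755, 0.0359]
eef_rot: [1.0, -0.019, 0.0, -0.0]
ft_force: [-1.3, 1.0, 2.7]
width: 0.0212
grip_force: 60.0
time: 9.25
ee_pos: [0.54, -0.1764, 0.2494]
eef_rot: [1.0, -0.019, 0.003, 0.0]
ft_force: [0.8, -0.0, -1.4]
width: 0.021
grip_force: 60.0
```

```bash
python3 -m pendant '[[0.0022,-0.0377,0,0],[0.0022,-0.0377,0,0],[0.0022,-0.0377,0,0],[0.0022,-0.0377,0,0],[0.0022,-0.0377,0,0]]'
python3 -m pendant '[[0,0,0,-0.1208],[0,0,0,-0.1208],[0,0,0,-0.1208],[0,0,0,-0.1208],[0,0,0,-0.1208],[0,0,0,-0.1208],[0,0,0,0],[0,0,0,0]]'
cat > goto.py <<'E'
import sys
from fit import *
# usage: goto.py dx dy dz  : prong mid relative to eye centre in cabinet axes -> tool shift
E=np.array([.6886,.1877,.2544]);Y=.687
def need(d,E=E,off=(.1523,.018,.0121)):
    s=r.read_state();T=R.from_quat(s["eef_rot"]).as_matrix();y=np.arctan2(T[1,0],T[0,0])
    tgt=E+Rz(Y)@(np.array(d)-off)
    print("tool shift",(T.T@(tgt-s["ee_pos"])).round(4),"turn",round(y-Y,4),"tilt",np.degrees(np.arccos(-T[2,2])).round(2),"F",np.round(s["ft_force"],1),"prong now rel",(Rz(Y).T@(s["ee_pos"]+Rz(y)@off-E)).round(4))
if __name__=="__main__":need([float(a) for a in sys.argv[1:4]])
E
python3 goto.py -.03 -.035 0
```

```text
time: 9.67
ee_pos: [0.5556, 0.0142, 0.2438]
eef_rot: [1.0, -0.019, -0.001, -0.0]
ft_force: [1.5, -0.6, -1.5]
width: 0.0214
grip_force: 60.0
time: 10.33
ee_pos: [0.5559, 0.0123, 0.2439]
eef_rot: [0.942, 0.335, -0.001, -0.0]
ft_force: [-0.0, 0.8, -0.5]
width: 0.0212
grip_force: 60.0
tool shift [0.0316 0.0014 0.0016] turn -0.0034 tilt 0.08 F [-0.   0.8 -0.5] prong now rel [-0.0615 -0.034   0.0016]
```

```bash
python3 -m pendant '[[0.03,0,0,-0.0034],[0.02,0.001,0.001,0],[0.011,0,0.0006,0],[0,0,0,0],[0,0,0,0],[0,0,0,0]]'
python3 goto.py 0 -.035 0
python3 - <<'E'
from fit import *
import pickle
f=lambda c,x,y,a,b,k:cv2.resize(np.ascontiguousarray(c["img"][y:y+b,x:x+a,::-1]),None,fx=k,fy=k,interpolation=cv2.INTER_CUBIC)
o=np.zeros((600,800,3),np.uint8)
for i,n in enumerate(("top","side")):
    c=cam(n);pickle.dump(c,open(f"{n}_p.pkl","wb"));u,v=proj(c,[.695,.17,.2544])[0].astype(int)
    k=8;x,y=u-24,v-37;o[:592,i*402:i*402+384]=f(c,x,y,48,74,k);print(n,x,y)
    E=np.array([.6886,.1877,.2544]);s=r.read_state();T=R.from_quat(s["eef_rot"]).as_matrix();Y=np.arctan2(T[1,0],T[0,0])
    q=np.vstack([[E],s["ee_pos"]+(Rz(Y)@np.array([[.1523,0,.0121],[.1523,.037,.0121]]).T).T])
    print(((proj(c,q)-[x,y]+.5)*k+[i*402,0]).round().tolist())
cv2.imwrite("pics/pre.png",o)
E
```

```text
time: 10.83
ee_pos: [0.6034, 0.0492, 0.2431]
eef_rot: [0.941, 0.337, -0.0, 0.0]
ft_force: [-0.6, -0.4, -1.3]
width: 0.0212
grip_force: 60.0
tool shift [ 0.0014 -0.      0.0008] turn 0.0014 tilt 0.04 F [-0.6 -0.4 -1.3] prong now rel [-0.0014 -0.0348  0.0008]
top 211 111
[[150.0, 322.0], [260.0, 234.0], [184.0, 297.0]]
side 234 104
[[557.0, 299.0], [682.0, 273.0], [595.0, 292.0]]
```

View pics/pre.png

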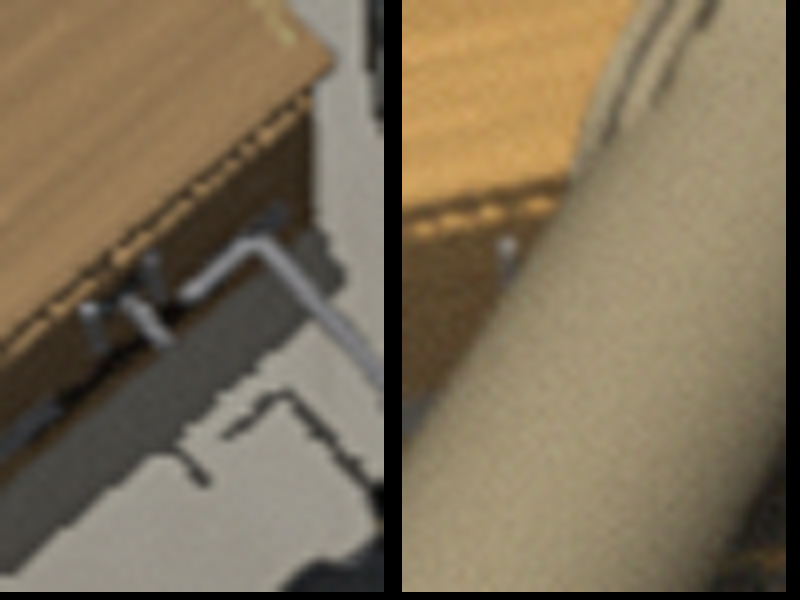

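```bash
python3 -m pendant '[[0.0014,0,0.0008,0.0014],[0,-0.005,0,0],[0,-0.004,0,0],[0,-0.004,0,0],[0,0,0,0]]'
python3 goto.py 0 0 0
python3 -m pendant '[[0,-0.004,0,0],[0,-0.004,0,0],[0,0,0,0],[0,0,0,0]]'
python3 goto.py 0 0 0
```

```text
time: 11.35
ee_pos: [0.5962, 0.0625, 0.2425]
eef_rot: [0.941, 0.339, 0.0, -0.0]
ft_force: [-0.2, -0.8, -0.8]
width: 0.0211
grip_force: 60.0
tool shift [-0.0014 -0.0202  0.0003] turn 0.0038 tilt 0.04 F [-0.2 -0.8 -0.8] prong now rel [ 0.0014 -0.0196  0.0002]
time: 11.68
ee_pos: [0.5914, 0.068, 0.2425]
eef_rot: [0.941, 0.338, -0.0, -0.0]
ft_force: [-0.6, 0.4, -0.2]
width: 0.0213
grip_force: 60.0
tool shift [-0.0012 -0.0129  0.0002] turn 0.0034 tilt 0.03 F [-0.6  0.4 -0.2] prong now rel [ 0.0012 -0.0124  0.0002]
```

```bash
python3 -m pendant '[[-0.0005,-0.004,0,0.0034],[-0.0005,-0.004,0,0],[0,-0.004,0,0],[0,0,0,0],[0,0,0,0]]'
python3 goto.py 0 0 0
python3 -m pendant '[[-0.002,0,0,0],[-0.002,0,0,0],[0,0,0,0]]'
python3 goto.py 0 0 0
python3 -m pendant '[[-0.002,0,0,0],[-0.001,0,0,0],[0,0,0,0]]'
python3 goto.py 0 0 0
```

```text
time: 12.1
ee_pos: [0.5831, 0.0767, 0.2425]
eef_rot: [0.942, 0.337, 0.0, -0.0]
ft_force: [-0.7, -0.5, -0.2]
width: 0.0214
grip_force: 60.0
tool shift [-0.0004 -0.0009  0.0002] turn 0.0001 tilt 0.03 F [-0.7 -0.5 -0.2] prong now rel [ 0.0003 -0.0009  0.0002]
time: 12.35
ee_pos: [0.5803, 0.0736, 0.2426]
eef_rot: [0.942, 0.336, 0.0, -0.0]
ft_force: [0.5, 1.0, -0.9]
width: 0.0215
grip_force: 60.0
tool shift [ 0.0038 -0.0016  0.0003] turn -0.0009 tilt 0.05 F [ 0.5  1.  -0.9] prong now rel [-0.0038 -0.0017  0.0003]
time: 12.6
ee_pos: [0.5779, 0.0717, 0.2426]
eef_rot: [0.942, 0.336, 0.0, -0.0]
ft_force: [1.8, 1.4, -1.1]
width: 0.0212
grip_force: 60.0
tool shift [ 0.0068 -0.0015  0.0003] turn -0.0008 tilt 0.03 F [ 1.8  1.4 -1.1] prong now rel [-0.0068 -0.0016  0.0003]
```

```bash
python3 - <<'E'
import numpy as np
h=.1044
for L in(.004,):
  p=None
  for th in np.arange(0,1.51,.1):
    x=-h*np.sin(th)-.03*np.cos(th)+.03; z=h*np.cos(th)-.03*np.sin(th)-h
    t=np.array([-h*np.cos(th)+.03*np.sin(th),-h*np.sin(th)-.03*np.cos(th)]);t/=np.linalg.norm(t)
    q=np.array([x,z])+L*t
    print(round(th,1),q.round(4),"" if p is None else "half-step tool x %.4f z %.4f"%((q-p)[0]/2,-(q-p)[1]/2)); p=q
E
python3 -m pendant '[[-0.001,0,0.001,0],[-0.001,0,0.001,0],[-0.001,0,0.0005,0],[0,0,0,0]]'
python3 goto.py 0 0 0
```

```text
0.0 [-0.0038 -0.0011] 
0.1 [-0.014 -0.005] half-step tool x -0.0051 z 0.0019
0.2 [-0.0237 -0.0099] half-step tool x -0.0049 z 0.0024
0.3 [-0.0329 -0.0157] half-step tool x -0.0046 z 0.0029
0.4 [-0.0414 -0.0224] half-step tool x -0.0043 z 0.0034
0.5 [-0.0492 -0.03  ] half-step tool x -0.0039 z 0.0038
0.6 [-0.0563 -0.0383] half-step tool x -0.0035 z 0.0041
0.7 [-0.0624 -0.0472] half-step tool x -0.0031 z 0.0045
0.8 [-0.0677 -0.0567] half-step tool x -0.0026 z 0.0048
0.9 [-0.072  -0.0667] half-step tool x -0.0021 z 0.0050
1.0 [-0.0752 -0.0771] half-step tool x -0.0016 z 0.0052
1.1 [-0.0774 -0.0877] half-step tool x -0.0011 z 0.0053
1.2 [-0.0785 -0.0985] half-step tool x -0.0006 z 0.0054
1.3 [-0.0786 -0.1094] half-step tool x -0.0000 z 0.0054
1.4 [-0.0775 -0.1202] half-step tool x 0.0005 z 0.0054
1.5 [-0.0754 -0.1309] half-step tool x 0.0011 z 0.0053
time: 12.93
ee_pos: [0.5755, 0.0696, 0.2399]
eef_rot: [0.942, 0.336, -0.0, -0.0]
ft_force: [2.0, 1.2, 0.4]
width: 0.0213
grip_force: 60.0
tool shift [ 0.0101 -0.0015 -0.0024] turn -0.001 tilt 0.0 F [2.  1.2 0.4] prong now rel [-0.01   -0.0017 -0.0024]
```

```bash
python3 -m pendant '[[-0.004,0,0.0026,0],[-0.0049,0,0.0024,0],[-0.0049,0,0.0024,0],[-0.0046,0,0.0029,0],[-0.0046,0,0.0029,0],[0,0,0,0],[0,0,0,0]]'
python3 goto.py -.0329 0 -.0157
python3 - <<'E'
from fit import *
f=lambda c,x,y,a,b,k:cv2.resize(np.ascontiguousarray(c["img"][y:y+b,x:x+a,::-1]),None,fx=k,fy=k,interpolation=cv2.INTER_CUBIC)
c=cam("top");cv2.imwrite("pics/pull.png",f(c,190,100,100,75,6))
E
```

```text
time: 13.52
ee_pos: [0.5571, 0.0546, 0.2264]
eef_rot: [0.942, 0.336, -0.001, -0.0]
ft_force: [-0.3, -0.3, -0.0]
width: 0.0216
grip_force: 60.0
tool shift [ 0.0009 -0.0015 -0.0002] turn -0.0014 tilt 0.08 F [-0.3 -0.3 -0. ] prong now rel [-0.0337 -0.0017 -0.0159]
```

View pics/pull.png

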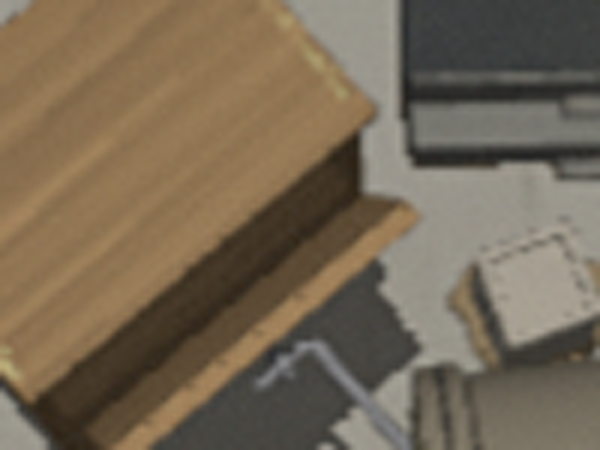

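```bash
python3 -m pendant '[[-0.0043,0,0.0034,0],[-0.0043,0,0.0034,0],[-0.0039,0,0.0038,0],[-0.0039,0,0.0038,0],[-0.0035,0,0.0041,0],[-0.0035,0,0.0041,0],[-0.0031,0,0.0045,0],[-0.0031,0,0.0045,0]]'
python3 goto.py -.0624 0 -.0472
python3 -m pendant '[[-0.0026,0,0.0048,0],[-0.0026,0,0.0048,0],[-0.0021,0,0.005,0],[-0.0021,0,0.005,0],[-0.0016,0,0.0052,0],[-0.0016,0,0.0052,0],[0,0,0,0]]'
python3 goto.py -.0752 0 -.0771
```

```text
time: 14.23
ee_pos: [0.5345, 0.0363, 0.1946]
eef_rot: [0.942, 0.336, -0.0, -0.0]
ft_force: [0.5, 0.7, 0.5]
width: 0.0214
grip_force: 60.0
tool shift [ 0.0005 -0.0014 -0.0005] turn -0.0009 tilt 0.01 F [0.5 0.7 0.5] prong now rel [-0.0629 -0.0015 -0.0477]
time: 14.82
ee_pos: [0.5242, 0.028, 0.1638]
eef_rot: [0.942, 0.336, -0.001, -0.0]
ft_force: [-1.1, -1.4, -0.3]
width: 0.0213
grip_force: 60.0
tool shift [ 0.0009 -0.0012 -0.0014] turn -0.0012 tilt 0.13 F [-1.1 -1.4 -0.3] prong now rel [-0.0761 -0.0014 -0.0785]
```

```bash
python3 -m pendant '[[-0.0008,0,0.0045,0],[-0.0008,0,0.005,0],[-0.0006,0,0.0054,0],[-0.0006,0,0.0054,0],[0,0,0.0054,0],[0,0,0.0054,0],[0,0,0,0],[0,0,0,0]]'
python3 goto.py -.0786 0 -.1094
python3 - <<'E'
from fit import *
c=cam("top");o=r.outline_of("hatch","top");print([(round(a["score"],2),np.round(a["bbox"]).tolist()) for a in o])
# predicted outer-top edge of hatch at angles
for th in(1.0,1.2,1.3,1.4,1.5):
    P=np.array([[-.07-.15*np.sin(th),y,.15+.15*np.cos(th)] for y in(-.096,.096)]);print(th,proj(c,(Rz(.687)@P.T).T+[.7658,.2512,0]).round(1).tolist())
m=o[0]["mask"].astype(np.uint8);print(cv2.boxPoints(cv2.minAreaRect(cv2.findNonZero(m))).round(1).tolist())
cv2.imwrite("pics/chk.png",c["img"][:,:,::-1])
E
```

```text
time: 15.48
ee_pos: [0.5223, 0.0263, 0.1333]
eef_rot: [0.942, 0.336, -0.001, 0.0]
ft_force: [-3.7, -3.7, -1.0]
width: 0.0216
grip_force: 60.0
tool shift [ 0.0001 -0.0013  0.0004] turn -0.0011 tilt 0.12 F [-3.7 -3.7 -1. ] prong now rel [-0.0786 -0.0015 -0.109 ]
[(0.77, [240.0, 170.0, 69.0, 69.0])]
1.0 [[274.3, 155.5], [226.1, 196.8]]
1.2 [[276.8, 160.4], [229.5, 201.0]]
1.3 [[277.6, 162.2], [230.7, 202.5]]
1.4 [[278.0, 163.8], [231.6, 203.6]]
1.5 [[278.2, 165.0], [232.2, 204.4]]
[[201.5, 169.60000610351562], [248.3000030517578, 130.0], [277.20001220703125, 164.10000610351562], [230.39999389648438, 203.6999969482422]]
```

```bash
python3 -m pendant '[[-0.003,0,0.004,0],[0,0,0.004,0],[0,0,0.003,0],[0,0,0,0],[0,0,0,0]]'
python3 goto.py -.0775 0 -.1202
python3 -m pendant '[[0,0,0.003,0],[0,0,0.003,0],[0,0,0,0],[0,0,0,0]]'
python3 goto.py -.0775 0 -.1202
```

```text
time: 16.0
ee_pos: [0.5209, 0.0252, 0.123]
eef_rot: [0.942, 0.337, 0.0, -0.0]
ft_force: [-0.0, -0.0, -0.4]
width: 0.0213
grip_force: 60.0
tool shift [ 0.0029 -0.0013  0.0009] turn -0.0005 tilt 0.03 F [-0.  -0.  -0.4] prong now rel [-0.0804 -0.0014 -0.1193]
time: 16.33
ee_pos: [0.5206, 0.025, 0.1169]
eef_rot: [0.942, 0.336, -0.0, -0.0]
ft_force: [0.8, 0.2, -0.1]
width: 0.0213
grip_force: 60.0
tool shift [ 0.0033 -0.0013 -0.0052] turn -0.0008 tilt 0.01 F [ 0.8  0.2 -0.1] prong now rel [-0.0808 -0.0014 -0.1254]
```

```bash
python3 -m pendant '[[0.001,0,0.002,0],[0,0,0.002,0],[0,0,0,0],[0,0,0,0]]'
python3 goto.py -.0775 0 -.1202
python3 -m pendant '[[0,0,0.001,0],[0,0,0.001,0],[0,0,0,0],[0,0,0,0]]'
python3 goto.py -.0775 0 -.1202
python3 -m pendant '[[0,0,0.001,0],[0,0,0.001,0],[0,0,0,0],[0,0,0,0]]'
python3 goto.py -.0775 0 -.1202
```

```text
time: 16.67
ee_pos: [0.5214, 0.0255, 0.1129]
eef_rot: [0.942, 0.336, -0.0, -0.0]
ft_force: [-0.4, 0.3, 0.4]
width: 0.0213
grip_force: 60.0
tool shift [ 0.0024 -0.0013 -0.0092] turn -0.0008 tilt 0.01 F [-0.4  0.3  0.4] prong now rel [-0.0798 -0.0015 -0.1294]
time: 17.0
ee_pos: [0.5215, 0.0256, 0.111]
eef_rot: [0.942, 0.336, 0.0, -0.0]
ft_force: [-0.2, 0.6, -0.3]
width: 0.0211
grip_force: 60.0
tool shift [ 0.0022 -0.0013 -0.0111] turn -0.0007 tilt 0.02 F [-0.2  0.6 -0.3] prong now rel [-0.0797 -0.0015 -0.1313]
time: 17.33
ee_pos: [0.5216, 0.0256, 0.1091]
eef_rot: [0.942, 0.336, 0.0, -0.0]
ft_force: [1.1, 1.3, 1.7]
width: 0.0215
grip_force: 60.0
tool shift [ 0.0021 -0.0014 -0.013 ] turn -0.0007 tilt 0.03 F [1.1 1.3 1.7] prong now rel [-0.0796 -0.0015 -0.1332]
```

```bash
python3 -m pendant '[[0,0,0.001,0],[0,0,0.001,0],[0,0,0,0],[0,0,0,0]]'
python3 goto.py -.0775 0 -.1202
python3 -m pendant '[[0,0,0.001,0],[0,0,0.001,0],[0,0,0,0],[0,0,0,0]]'
python3 goto.py -.0775 0 -.1202
python3 - <<'E'
from fit import *
print(r.read_state()["torque"])
c=cam("top");o=r.outline_of("hatch","top");m=o[0]["mask"].astype(np.uint8);print(o[0]["score"],cv2.boxPoints(cv2.minAreaRect(cv2.findNonZero(m))).round(1).tolist())
c=cam("side")
for o in r.outline_of("pole","side")+r.outline_of("hatch","side"):print(o["score"],o["bbox"])
E
```

```text
time: 17.67
ee_pos: [0.5216, 0.0256, 0.1071]
eef_rot: [0.942, 0.336, 0.0, -0.0]
ft_force: [1.4, 1.0, 0.9]
width: 0.0213
grip_force: 60.0
tool shift [ 0.0021 -0.0014 -0.015 ] turn -0.0007 tilt 0.03 F [1.4 1.  0.9] prong now rel [-0.0796 -0.0015 -0.1352]
time: 18.0
ee_pos: [0.5215, 0.0257, 0.105]
eef_rot: [0.942, 0.337, 0.0, -0.0]
ft_force: [1.6, 2.6, 2.8]
width: 0.0212
grip_force: 60.0
tool shift [ 0.0021 -0.0013 -0.0171] turn -0.0006 tilt 0.02 F [1.6 2.6 2.8] prong now rel [-0.0796 -0.0013 -0.1373]
[ 0.71634798 -0.61520499  0.06067659]
0.76 [[201.6999969482422, 169.5], [247.8000030517578, 130.6999969482422], [277.3999938964844, 165.8000030517578], [231.3000030517578, 204.6999969482422]]
0.69 [284.2, 233.8, 9.9, 19.2]
0.89 [252.7, 169.1, 55.0, 43.9]
```

```bash
python3 -m pendant '[[0,0,0.001,0],[0,0,0.001,0],[0,0,0,0],[0,0,0,0]]'
python3 - <<'E'
from fit import *
s=r.read_state();print(s["torque"],s["ft_force"])
c=cam("top")
o=r.outline_of("hatch","top");m=o[0]["mask"].astype(np.uint8);print(o[0]["score"],cv2.boxPoints(cv2.minAreaRect(cv2.findNonZero(m))).round(1).tolist())
E
```

```text
time: 18.58
ee_pos: [0.5215, 0.0255, 0.103]
eef_rot: [0.942, 0.336, 0.0, -0.0]
ft_force: [1.9, 2.8, 3.2]
width: 0.0215
grip_force: 60.0
[ 0.84024479 -0.66451094  0.04505561] [1.85482416 2.80800601 3.15970005]
0.88 [[200.60000610351562, 169.10000610351562], [248.39999389648438, 129.5], [278.6000061035156, 166.0], [230.89999389648438, 205.60000610351562]]
```

```bash
python3 -m pendant '[[0.001,0,-0.002,0],[0.001,0,-0.002,0],[0,0,0,0],[0,0,0,0]]' | grep -v rot
python3 -c "
from bench import r
print(r.read_state()['torque'])"
python3 -m pendant '[[0,0,-0.001,0],[0,0,-0.001,0],[0,0,0,0],[0,0,0,0]]'| grep -v rot
python3 -c "
from bench import r
print(r.read_state()['torque'])"
python3 -m pendant '[[0,0,-0.001,0],[0,0,-0.001,0],[0,0,0,0],[0,0,0,0]]'| grep -v rot
python3 -c "
from bench import r
print(r.read_state()['torque'])"
```

```text
time: 19.02
ee_pos: [0.5224, 0.0263, 0.1067]
ft_force: [-0.7, -0.3, -0.3]
width: 0.0213
grip_force: 60.0
[-0.09172219  0.13588196 -0.04318623]
time: 19.35
ee_pos: [0.5229, 0.0268, 0.109]
ft_force: [0.2, 0.1, -1.2]
width: 0.0212
grip_force: 60.0
[-0.05640609  0.13820807 -0.05643772]
time: 19.68
ee_pos: [0.523, 0.0268, 0.1111]
ft_force: [-0.0, 0.4, -2.1]
width: 0.0212
grip_force: 60.0
[-0.06115301  0.17954634  0.0599346 ]
```

```bash
python3 -m pendant '[[0,0,0.0015,0],[0,0.005,0,0],[0,0.005,0,0],[0,0.005,0,0],[0,0,0,0]]'| grep -v rot
python3 -m pendant '[[0,0.006,0,0],[0,0.006,0,0],[0,0.006,0,0],[0,0.006,0,0],[0,0,0,0]]'| grep -v rot
```

```text
time: 20.1
ee_pos: [0.5332, 0.0138, 0.1096]
ft_force: [-0.6, 0.6, -1.2]
width: 0.0217
grip_force: 60.0
time: 20.52
ee_pos: [0.5484, -0.0048, 0.1096]
ft_force: [0.2, 0.7, -0.6]
width: 0.0216
grip_force: 60.0
```

```bash
python3 -m pendant '[[-0.01,0,0,0],[-0.02,0,0,0],[-0.025,0,0,0],[-0.025,0,0,0],[0,0,-0.03,0],[0,0,-0.035,0],[0,0,-0.035,0],[0,0,-0.03,0]]'| grep -v rot
python3 -m pendant '[[0,0,0,0.119],[0,0,0,0.119],[0,0,0,0.119],[0,0,0,0.119],[0,0,0,0.119],[0,0,0,0.125],[0,0,0,0],[0,0,0,0]]'
python3 - <<'E'
from fit import *
c=cam("top");s=r.read_state();T=R.from_quat(s["eef_rot"]).as_matrix();y=np.arctan2(T[1,0],T[0,0])
d=np.array([.5383,-.1755,.20])-s["ee_pos"];print("yaw",y,"turn to -.034:",y+.034,"shift",(T.T@d).round(4))
o=r.outline_of("hatch","top");m=o[0]["mask"].astype(np.uint8);print(o[0]["score"],cv2.boxPoints(cv2.minAreaRect(cv2.findNonZero(m))).round(1).tolist())
E
```

```text
time: 21.18
ee_pos: [0.485, -0.0546, 0.2417]
ft_force: [0.7, 0.6, -0.3]
width: 0.0215
grip_force: 60.0
time: 21.85
ee_pos: [0.4852, -0.0543, 0.2394]
eef_rot: [1.0, -0.015, -0.0, -0.0]
ft_force: [0.4, -0.2, -1.7]
width: 0.0214
grip_force: 60.0
yaw -0.029247805216113004 turn to -.034: 0.004752194783886998 shift [0.0565 0.1197 0.0394]
0.71 [[201.1999969482422, 170.6999969482422], [247.1999969482422, 130.8000030517578], [277.29998779296875, 165.5], [231.3000030517578, 205.39999389648438]]
```

```bash
python3 -m pendant '[[0.0141,0.03,0.01,0.0047],[0.0141,0.03,0.01,0],[0.0141,0.03,0.01,0],[0.0141,0.0297,0.01,0],[0,0,0,0],[0,0,0,0]]'
python3 - <<'E'
from fit import *
f=lambda c,x,y,a,b,k:cv2.resize(np.ascontiguousarray(c["img"][y:y+b,x:x+a,::-1]),None,fx=k,fy=k,interpolation=cv2.INTER_CUBIC)
s=r.read_state();T=R.from_quat(s["eef_rot"]).as_matrix();Y=np.arctan2(T[1,0],T[0,0]);print(Y,"shift",(T.T@(np.array([.5383,-.1755,.1])-s["ee_pos"])).round(4))
for n in("top","side"):
    c=cam(n);q=s["ee_pos"]+(Rz(Y)@np.array([[.1523,0,.0121],[.1523,.037,.0121],[.0673,0,.0121]]).T).T
    print(n,proj(c,q).round(1).tolist(),[(round(o["score"],2),np.round(o["bbox"],1).tolist()) for o in r.outline_of("pole",n)])
E
```

```text
time: 22.45
ee_pos: [0.537, -0.1778, 0.1984]
eef_rot: [1.0, -0.02, -0.001, 0.001]
ft_force: [-0.2, 0.3, -1.5]
width: 0.021
grip_force: 60.0
-0.03918069012800968 shift [ 0.0014 -0.0025  0.0984]
top [[350.0, 150.5], [338.2, 150.2], [350.3, 177.7]] [(0.58, [346.8, 187.6, 8.8, 67.9])]
side [[357.5, 189.4], [346.9, 184.7], [347.3, 210.7]] [(0.48, [335.8, 241.2, 14.2, 23.8])]
```

```bash
python3 -m pendant '[[0.0014,-0.0025,0.03,0],[0,0,0.03,0],[0,0,0.03,0],[0,0,0.03,0],[0,0,0.025,0],[0,0,0.007,0],[0,0,0,0],[0,0,0,0]]'
python3 -m pendant '[[0,0,0.003,0],[0,0,0.003,0],[0,0,0,0],[0,0,0,0]]'
```

```text
time: 23.32
ee_pos: [0.5399, -0.173, 0.0488]
eef_rot: [1.0, -0.019, 0.001, -0.0]
ft_force: [-0.3, 0.6, -0.5]
width: 0.0215
grip_force: 60.0
time: 23.65
ee_pos: [0.5394, -0.1733, 0.042]
eef_rot: [1.0, -0.019, 0.0, -0.0]
ft_force: [-0.0, -0.2, -1.8]
width: 0.0214
grip_force: 60.0
```

```bash
python3 -m pendant '[[-0.001,0.002,0.001,0],[0,0,0.002,0],[0,0,0,0],[0,0,0,0]]'
python3 -m pendant '[[0,0,0.001,0],[0,0,0.001,0],[0,0,0,0],[0,0,0,0]]'
```

```text
time: 23.98
ee_pos: [0.538, -0.1754, 0.0384]
eef_rot: [1.0, -0.019, -0.0, -0.0]
ft_force: [0.0, 0.1, -0.9]
width: 0.0212
grip_force: 60.0
time: 24.32
ee_pos: [0.5383, -0.1754, 0.0368]
eef_rot: [1.0, -0.019, 0.0, -0.0]
ft_force: [1.4, -0.6, 3.2]
width: 0.0215
grip_force: 60.0
```

Contact with the rest (about 4 N); now release to a modest opening and let it settle, then rise.

```bash
python3 -m pendant '[[0,0,0,0],[0,0,0,0],[0,0,0,0],[0,0,0,0],[0,0,0,0],[0,0,0,0]]' 0.6 20
python3 -m pendant '[[0,0,0,0],[0,0,0,0],[0,0,-0.005,0],[0,0,-0.015,0],[0,0,-0.03,0],[0,0,-0.036,0],[0,0,-0.036,0],[0,0,0,0]]'
python3 -m pendant '[[0,0,0,0],[0,0,0,0],[0,0,0,0]]'
python3 - <<'E'
from fit import *
w=cam("wrist");save(w,"pics/end.png",None,1.5)
P=np.array([[75,0,24],[-75,0,24],[160,0,12],[160,37,12]])/1e3+[0,0,.036]
print(proj(w,(Rz(-.030)@P.T).T+[.5306,-.1757,0]).round(1).tolist(),(proj(w,(Rz(-.030)@P.T).T+[.5306,-.1757,0])*1.5).round().tolist())
for n in("top","side"):
    c=cam(n)
    for t in("pole","hatch"):print(n,t,[(round(o["score"],2),np.round(o["bbox"],1).tolist()) for o in r.outline_of(t,n)])
E
```

```text
time: 24.82
ee_pos: [0.5381, -0.1753, 0.0365]
eef_rot: [1.0, -0.019, -0.0, -0.0]
ft_force: [1.0, -0.1, 0.6]
width: 0.0498
grip_force: 0.0
time: 25.48
ee_pos: [0.5411, -0.1768, 0.1656]
eef_rot: [1.0, -0.02, 0.005, 0.0]
ft_force: [1.2, -0.4, 0.1]
width: 0.0518
grip_force: 0.0
time: 25.73
ee_pos: [0.5374, -0.1751, 0.1575]
eef_rot: [1.0, -0.019, -0.001, -0.0]
ft_force: [-0.4, 0.1, -0.5]
width: 0.0521
grip_force: 0.0
[[258.7, 122.2], [259.7, 276.7], [258.0, 18.0], [213.9, 18.5]] [[388.0, 183.0], [390.0, 415.0], [387.0, 27.0], [321.0, 28.0]]
top pole [(0.73, [339.4, 201.7, 5.7, 39.2])]
top hatch [(0.88, [242.0, 170.6, 71.3, 70.3])]
side pole [(0.71, [377.1, 218.2, 9.0, 15.8]), (0.63, [333.4, 251.4, 20.7, 36.0])]
side hatch [(0.59, [255.5, 169.6, 64.7, 40.5])]
```

View pics/end.png

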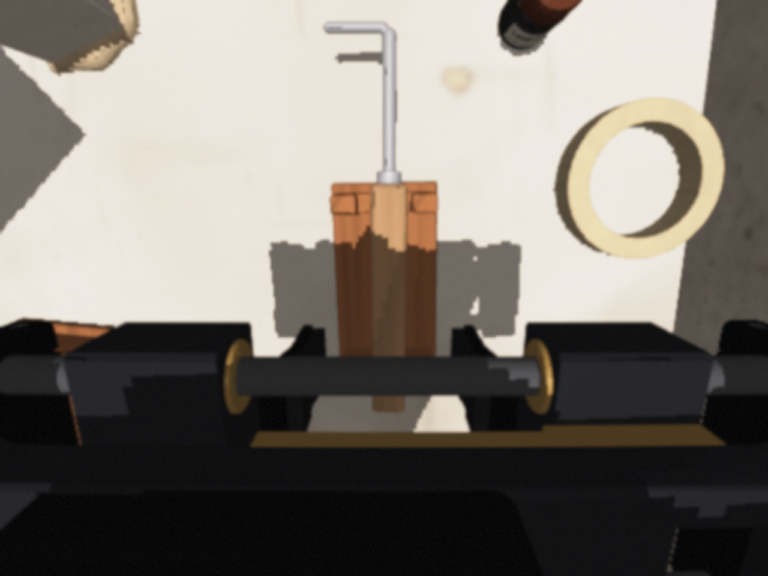

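The picture shows the pole back in its notches: handle front at (389,184) and prong from (389,28) to (327,28), which is where the original pose predicts. The hatch outline in the top view is level at its stop.

```bash
python3 -c "
from bench import r
print(r.close_job())"
```

```text
the job is handed in; nothing more can be done
None
```

The hatch was pulled down to its stop with the hook pole, the pole is back in its notches as it lay before, and the job was handed in at about 26 s on the robot's clock; no verdict came back.

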